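# Thread a guide rod through a bracket's two bushes and hold it

### The arm

A 6-joint arm with a two-finger parallel gripper is mounted at the origin on the work surface. World frame = base frame: x ahead of the robot, y to its left, z up, the work surface at z = 0. Lengths are in m, angles in rad, forces in N, time in s.
With the tool pointing down it reaches from about 0.25 to 0.775 m from the base axis. Payload 4 kg.
Tool frame: the origin (TCP) lies at the centre of the arm's flange, where the gripper is bolted on; the fingertips stand 199 mm ahead of it and the grasp point (between the pads) lies 180 mm ahead of it (robot.tcp_to_tips is the distance from the TCP to the fingertips, in m); z points along the fingers, y is the line along which they close (so a half turn about z gives the same grasp; the last joint's range is limited). The gripper opens to 94 mm and grips with 3 to 60 N. Pads are 16 mm wide; open, the fingers measure 119 mm over their backs; the gripper's body (75 mm by 177 mm) begins 78 mm behind the grasp point.
Start: joints at [-1.263, 0.087, 1.371, -0, 1.684, -0.103], TCP at [0.22, -0.504, 0.405] pointing down, gripper open.
Joint ranges: [-3.1, 3.1], [-0.76, 2.03], [0.27, 2.55], [-1.08, 4.22], [0.17, 2.65], [-2.57, 2.57]. Speed limits (rad/s): [2.79, 2.79, 3.14, 3.14, 3.14, 3.14].

### API

Orientations are given as [roll, pitch, yaw] about the fixed x, y, z axes, in that order (R = Rz(yaw) Ry(pitch) Rx(roll)).
In Python, from bench import telemetry, snapshot, ticket, robot gives the robot as it stands.
- The arm moves only by the tool apply_moves, never from a script. Its argument "moves" is a list that holds one entry, the list of rows, each a list of 5 numbers: the shift along the tool's x, y, z in units of 50 mm (1.0 is 50 mm), then the turn about the tool's z in units of 10 degrees (1.0 is 10 degrees), then the closure, from 0 (fully open) to 1 (shut). A call has 1 to 10 rows; each row is the pose to reach, as a shift and turn from the pose commanded when the call began, along the tool's axes at that moment; what a row does not reach only later rows make up. A row lasts 1/8 s, in which the tool goes at most 62.5 mm and 10.7 degrees, less where a joint would pass 70% of its speed; a pose out of reach is approached as far as the arm can. A call with a gripper value outside its range is refused whole. The fingers move at their own pace and stop on an object; the grip force is fixed at half the most. Time passes only in rows, so rows that repeat a pose let the fingers close. It gives the time, the measured TCP pose, the force, the opening and the grip force at its end, in the units of the state.
- telemetry.get_obs(): the state, without advancing time (a new reading comes with each control period).
- snapshot(name): name is "scene" or "top"; returns a dict with "image" (400x640x3 uint8, red, green, blue), "fovy" (degrees; the focal length in pixels is half the picture's height over the tangent of half this angle, whatever the lens; pixels are square), "cx", "cy" (the principal point, pixels), "R" (3x3) and "t" (3): a world point X has camera coordinates R X + t. Camera axes: x right, y down, z forward; pixel columns grow to the right and rows downward; lengths in m; the calibration is good to about 2 mm. A picture is of the moment at which its call begins. There is no depth.
- ticket.close_job(): hands the job in; it is judged then, once.
The state is a dict: "time": time; "joint_positions": joint angles; "qvel": joint speeds; "joint_torque": joint torques, N m; "tool_pos": TCP position; "ee_rot": TCP orientation; "wrist_force": force on the tool from outside, world axes, zero at the start; "wrist_torque": the same for the moment, N m; "width": finger opening in m; "finger_force": force on a finger pad.
Only numpy, scipy, OpenCV 4.12 (cv2) and the standard library are available. Lean on these libraries where they do the work, as an engineer would, in place of code of your own. Each camera call takes 0.05 s, during which the arm holds its last target. There are 200 camera calls.

### The job

The small steel tin parked on top of the aluminium bracket covers its upper bush: lift it off and stand it upright on the bench. Then draw the longer steel rod from the wooden rack, thread it nose down through the upper bush and on through the lower bush, and finish while still holding it upright there, nose out below the lower bush about halfway to the bracket's foot plate and touching nothing beneath, so that I can tighten the clamp screws. Leave the short rod and everything else on the bench where it is.

Things in the scene. Friction and masses are not known exactly. Their poses are not given: they have to be found in the camera images.
- bracket: Aluminium C-bracket fixed to the bench, on the left or right. Origin on the bench below the vertical axis of both bushes, z up. Upright web at its +x side (x 45 to 67 mm), other sides open. Foot plate 10 thick, 130 x 100 (x -50 to 80). Two level plates 90 x 80 x 15 thick centred on the axis, tops at 75 and 130 mm; nothing but the tin stands higher. Bush holes 15.8 mm across, through, no lead-in.
- upper_bush (a point): Centre of the upper bush's mouth (in a flush 36 mm brass flange), in the top face of the upper plate, 130 mm above the bench.
- lower_bush (a point): Centre of the lower bush's mouth, in the top face of the lower plate, 75 mm above the bench, straight below the upper one; its underside is 15 mm lower and the foot plate's top 65 mm lower.
- rack: Wooden block 60 by 150 by 50 mm high, fixed to the bench, origin at the centre of its underside, row along its y axis. Two blind holes 35 mm either side of its centre along y, 15.5 mm in diameter and 40 deep (floor 10 mm above the bench), one rod standing loosely in each.
- rod: The longer rod: plain steel, 14 mm in diameter, 180 long, 0.15 to 0.3 kg, upright in either hole of the rack, top 190 mm above the bench. Origin at the centre of its lower end (nose), z along it to the upper end. Its lowest 10 mm are a cone that narrows to 8 mm at the nose, the lead-in. Grip it 140 to 160 mm from the nose to keep the gripper clear of the bracket.
- rod_nose (a point): Centre of the rod's narrowed lower end.
- rod_top (a point): Centre of the rod's upper end, 180 mm from the nose.
- short_rod: A rod of the same kind and diameter, only 100 mm long (top 110 mm above the bench), in the rack's other hole. Leave it there.
- tin: Closed plain steel tin, 54 mm in diameter, 70 high, 0.15 to 0.3 kg, standing on the bracket's upper plate over the bush, up to 10 mm off its centre. Origin at the centre of its underside, z up. The bench between bracket and rack, straight ahead of the robot at 0.45 to 0.50 m, is free to put it down on.
- tape: Roll of tape lying flat, 96 mm in diameter, 22 high; bystander ahead of the robot at about 0.72 m. Origin centre of underside.
- spray: Upright spray can, 52 mm in diameter, 150 high; bystander. Origin centre of underside.
- mug: White mug, 80 mm in diameter, 90 high; bystander. Origin centre of underside.
- jar: Glass jar with a grey lid, 64 mm in diameter, 80 high; bystander. Origin centre of underside.
- spanner: Spanner lying flat on the near left of the bench, about 180 mm long along its x; bystander.
- driver: Screwdriver with a yellow handle lying on the near right of the bench, about 200 mm long along its x; bystander.
- drill: Cordless drill standing on its battery, about 200 high; bystander at the back left. Origin centre of underside.
There are look-alikes about, which are no part of the job. What is shaped like the bracket but blue or red is not meant.

How it is judged:
By the outcome, as a careful person would: the job done as asked, in the order asked, and still so for the second after the job is handed in, while the arm keeps its last pose, push and grip.
It also fails if it takes over 64 s, if anything falls off the work surface, if the arm or the gripper's body presses on something with over 40 N, if the wrist force passes 120 N, or if a joint passes its speed limit or range.

## Working session

There is one attempt and no reset: what is moved stays moved. The work goes in short steps, Python scripts to look and compute and a tool call to move; the robot and the scene stay as the last step left them, time stands still between calls to the robot, and variables do not carry over. Pictures are saved under pics/ and viewed, at most 10 in all, crops included, and the job is handed in when it is done.

Besides the shell and the picture viewer there is one more tool, called after "Emit:" by a JSON object that holds its "op" and its "data". apply_moves: Moves the arm, as the interface text tells. Its arguments: {"type":"object","properties":{"moves":{"type":"array","items":{"type":"array","items":{"type":"array","items":{"type":"number"}}}}},"required":["moves"]}

```bash
ls; mkdir -p pics; python3 - <<'E'
from bench import telemetry, snapshot, robot
import cv2,numpy as np,pickle
o=telemetry.get_obs();print(o)
for n in("scene","top"):
    s=snapshot(n);cv2.imwrite(f"pics/{n}0.png",s["image"][:,:,::-1]);pickle.dump(s,open(f"pics/{n}0.pkl","wb"))
    print(n,s["fovy"],s["cx"],s["cy"],np.round(s["R"],4).tolist(),np.round(s["t"],4), -s["R"].T@s["t"], [k for k in s])
E
```

```text
pics
{'time': 0.0, 'joint_positions': array([-1.26309604e+00,  8.79198960e-02,  1.37223447e+00, -2.87761998e-05,
        1.68363671e+00, -1.03103501e-01]), 'qvel': array([ 7.02754185e-06, -3.23268117e-04,  1.36798926e-03,  2.06701296e-03,
        2.17431502e-03, -6.59897423e-04]), 'joint_torque': array([ 4.54821002e-04, -3.40183353e+01, -3.02424037e+01,  7.16809463e-02,
        3.29589285e-02, -1.58921021e-04]), 'tool_pos': array([ 0.21959258, -0.50412507,  0.40353295]), 'ee_rot': array([-3.13940296e+00, -1.97815151e-04,  4.10800360e-01]), 'wrist_force': array([ 0.29611076, -0.0008014 ,  0.30351664]), 'wrist_torque': array([-0.04266164, -0.04758338,  0.0055841 ]), 'finger_force': 0.0, 'width': 0.0941485191379043}
scene 43.582699756890435 327.1641128475128 197.41368998771006 [[0.6309, 0.7757, 0.0184], [0.4627, -0.357, -0.8115], [-0.6229, 0.5204, -0.5841]] [-0.341  -0.1224  1.7037] [ 1.3329636  -0.6658544   0.90213385] ['image', 'fovy', 'cx', 'cy', 'R', 't']
top 46.778517773380884 317.95020832970187 202.7960348778756 [[0.0005, -0.9998, -0.0223], [-0.9976, 0.001, -0.0686], [0.0686, 0.0223, -0.9974]] [0.013  0.5191 1.4051] [ 0.421513   -0.01879235  1.43733081] ['image', 'fovy', 'cx', 'cy', 'R', 't']
```

View pics/scene0.png

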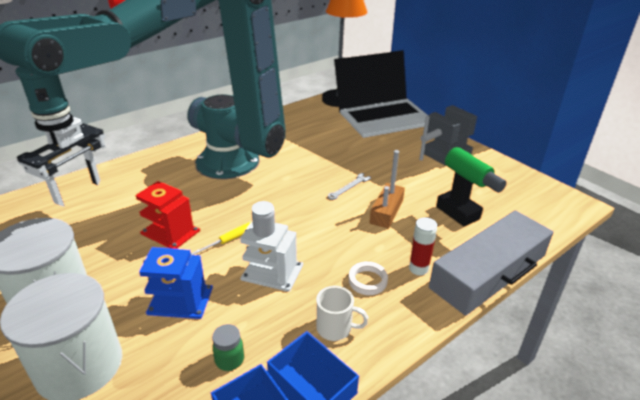

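View pics/top0.png

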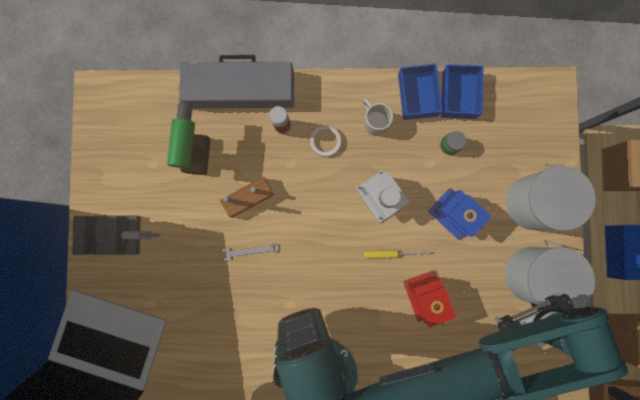

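The pictures show three C-brackets: aluminium with the tin (top 382,195; scene 270,250), blue (460,213) and red (430,298). The aluminium one fits the description. There is one rack, at top (247,197) and scene (388,205). I'll confirm these in an enlarged crop.

```bash
python3 - <<'E'
import cv2,numpy as np
s=cv2.imread("pics/scene0.png");t=cv2.imread("pics/top0.png")
def c(i,x,y,w,h):
    return cv2.resize(i[y:y+h,x:x+w],(400,300),interpolation=cv2.INTER_CUBIC)
m=np.vstack([np.hstack([c(s,230,195,80,60*1+0+0),c(s,355,145,120,90)]),np.hstack([c(t,345,160,80,60),c(t,210,165,80,60)])])
cv2.imwrite("pics/crop1.png",m)
E
```

```text
(no output)
```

View pics/crop1.png

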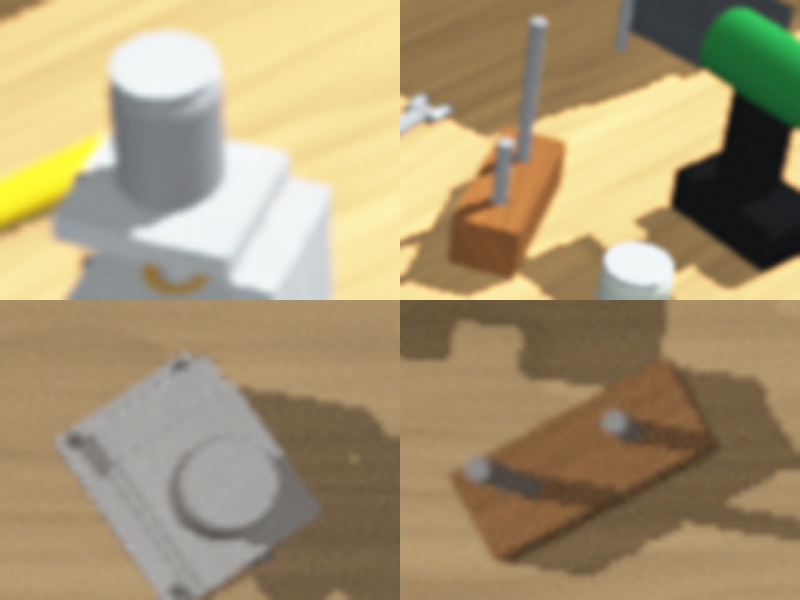

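The crops confirm that the tin stands on the aluminium bracket. They show the long rod in the left/far hole (scene top at 396,151; top view 225,199) and the short one in the other hole (scene 386,188; top view 253,189). Next I'll triangulate them.

```bash
cat > h.py <<'E'
import numpy as np,cv2,pickle
from scipy.optimize import least_squares
from scipy.spatial.transform import Rotation as Ro
from bench import telemetry,snapshot
C={n:pickle.load(open(f"pics/{n}0.pkl","rb")) for n in("scene","top")}
def f(n): return 200/np.tan(np.radians(C[n]["fovy"]/2))
def proj(n,X):
    c=C[n];p=np.atleast_2d(X)@c["R"].T+c["t"]
    return p[:,:2]/p[:,2:]*f(n)+[c["cx"],c["cy"]]
def tri(ps,pt,z=None):
    fun=lambda X:np.r_[proj("scene",X)[0]-ps,proj("top",X)[0]-pt]
    r=least_squares(fun,[.45,0,.1]);return r.x,r.fun
def grab(tag):
    for n in("scene","top"):
        cv2.imwrite(f"pics/{n}{tag}.png",snapshot(n)["image"][:,:,::-1])
def rel(target,obs=None):
    """world TCP target -> shift in tool axes, units of 50mm"""
    o=obs or telemetry.get_obs()
    return Ro.from_euler("xyz",o["ee_rot"]).inv().apply(np.array(target)-o["tool_pos"])/.05
E
python3 - <<'E'
from h import *
np.set_printoptions(precision=4,suppress=True)
for n,a,b in[("tin",(263-.4,208.2-.4),(390.8-.4,197-.4)),("rod",(396.4-.35,151-.35),(225.4-.4,199-.4)),("short",(386.5-.35,187.9-.35),(253-.4,189.4-.4))]:
    print(n,*tri(a,b))
# rack / plate corners in top view at heights
def ray(n,p,z):
    c=C[n];d=c["R"].T@np.array([(p[0]-c["cx"])/f(n),(p[1]-c["cy"])/f(n),1]);o=-c["R"].T@c["t"];return o+d*(z-o[2])/d[2]
for u,v,x0,y0,z in[(190,52,345,160,.01),(57,140,345,160,.01),(318,212,345,160,.13),(450,177,130,165,.05),(505,262,130,165,.05),(665,60,130,165,.05),(718,147,130,165,.05)]:
    print(u,v,ray("top",((u+.5)/5-.5+x0,(v+.5)/5-.5+y0),z))
E
```

```text
tin [ 0.5233 -0.1849  0.1991] [-0.1184 -0.0014 -0.1139 -0.0748]
rod [0.5191 0.2617 0.1917] [-0.1533  0.0215 -0.1115 -0.0997]
short [0.553  0.1999 0.1105] [-0.0112  0.0014 -0.0089 -0.0077]
190 52 [ 0.6214 -0.1874  0.01  ]
57 140 [ 0.5667 -0.1048  0.01  ]
318 212 [ 0.5134 -0.2444  0.13  ]
450 177 [0.5257 0.3096 0.05  ]
505 262 [0.4743 0.2755 0.05  ]
665 60 [0.5966 0.1798 0.05  ]
718 147 [0.5437 0.1473 0.05  ]
```

Triangulated heights agree with the text: tin top 0.199, rod top 0.192, short rod 0.1105. The two rods are 70.6 mm apart, and the bracket axis is near (0.527, -0.190) with yaw about 33°. Moving to the tin.

Emit:
{"op": "apply_moves", "data": {"moves": [[[0,0,-0.9,0,0],[0,0,-1.6,0,0],[0.7,-0.8,-1.6,0,0],[1.4,-1.6,-1.6,0,0],[2.1,-2.4,-1.6,0,0],[2.8,-3.2,-1.6,0,0],[3.5,-4.0,-1.6,0,0],[4.6,-3.9,-1.6,0,0],[5.7,-3.75,-1.6,0,0],[6.8,-3.6,-1.6,0,0]]]}}

```text
time: 1.35
tool_pos: [0.4608, -0.2024, 0.4845]
ee_rot: [3.141, 0.0, 0.411]
wrist_force: [-0.6, -0.4, 1.2]
width: 0.0939
finger_force: 0.0
```

```bash
python3 - <<'E'
from h import *
o=telemetry.get_obs();print(o["time"],o["tool_pos"],o["ee_rot"],rel([.5233,-.1852,.35]),o["joint_positions"])
E
```

```text
1.35 [ 0.46084794 -0.20236061  0.48446101] [3.14127732e+00 3.01932732e-04 4.11095362e-01] [1.28293986 0.18366897 2.68889108] [-5.26318317e-01 -1.90664268e-02  1.32356501e+00 -4.45707339e-04
  1.83701859e+00  6.33265324e-01]
```

Emit:
{"op": "apply_moves", "data": {"moves": [[[0.7,0.1,0,0,0],[1.28,0.18,0,0,0],[1.28,0.18,0.8,0,0],[1.28,0.18,1.5,0,0],[1.28,0.18,2.1,0,0],[1.28,0.18,2.5,0,0],[1.28,0.18,2.7,0,0],[1.28,0.18,2.7,0,0]]]}}

```text
time: 2.35
tool_pos: [0.5216, -0.1861, 0.3489]
ee_rot: [-3.14, 0.001, 0.411]
wrist_force: [0.0, 0.7, 0.7]
width: 0.0939
finger_force: 0.0
```

```bash
python3 - <<'E'
from h import *
o=telemetry.get_obs();print(o["time"],o["tool_pos"],o["wrist_force"],rel([.5233,-.1852,.35]))
grab("1")
a=cv2.imread("pics/top1.png")[150:240,330:450];b=cv2.imread("pics/scene1.png")[150:270,200:360]
cv2.imwrite("pics/c2.png",np.hstack([cv2.resize(a,(400,300)),cv2.resize(b,(400,300))]))
E
```

```text
2.35 [ 0.52162436 -0.18612815  0.34890019] [0.0185981  0.70391467 0.67531068] [ 0.03811185 -0.00366551 -0.02203604]
```

View pics/c2.png

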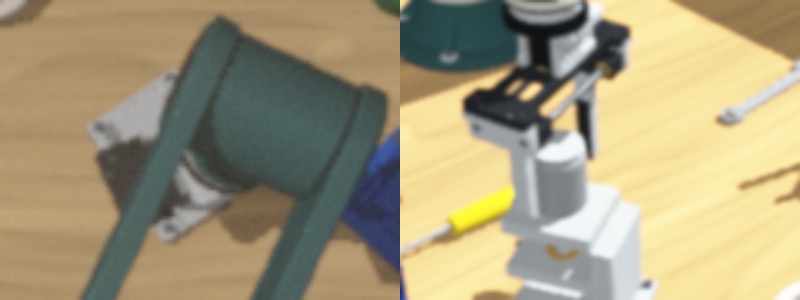

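The scene crop shows the fingers straddling the tin, one on each side of it (about 525,170 and 590,110). In the top view the arm hides it. Closing, then lifting.

Emit:
{"op": "apply_moves", "data": {"moves": [[[0.04,0,0,0,0.3],[0.04,0,0,0,0.6],[0.04,0,0,0,0.7],[0.04,0,0,0,0.7],[0.04,0,0,0,0.7],[0.04,0,0,0,0.7],[0.04,0,-0.3,0,0.7],[0.04,0,-0.8,0,0.7]]]}}

```text
time: 3.45
tool_pos: [0.5234, -0.1852, 0.3893]
ee_rot: [-3.139, 0.002, 0.411]
wrist_force: [0.8, 0.3, -1.6]
width: 0.0535
finger_force: 30.0
```

```bash
python3 - <<'E'
from h import *
o=telemetry.get_obs();print(o["time"],o["tool_pos"],o["wrist_force"],o["width"],rel([.465,.02,.41]),rel([.465,.02,.2215]))
E
```

```text
3.45 [ 0.52336515 -0.18524857  0.38930224] [ 0.82429723  0.25532399 -1.61173623] 0.05347679027021344 [ 0.56825182 -4.23056165 -0.40519561] [ 0.57596667 -4.22171763  3.36478612]
```

Emit:
{"op": "apply_moves", "data": {"moves": [[[0,0,-0.6,0,0.7],[0.1,-0.6,-0.6,0,0.7],[0.3,-1.5,-0.5,0,0.7],[0.4,-2.5,-0.4,0,0.7],[0.5,-3.4,0.3,0,0.7],[0.57,-4.0,1.0,0,0.7],[0.57,-4.22,1.8,0,0.7],[0.57,-4.22,2.5,0,0.7],[0.57,-4.22,2.9,0,0.7],[0.57,-4.22,3.1,0,0.7]]]}}

```text
time: 4.7
tool_pos: [0.4652, 0.0196, 0.234]
ee_rot: [-3.141, 0.001, 0.411]
wrist_force: [0.6, 0.2, -1.9]
width: 0.0533
finger_force: 30.0
```

```bash
python3 - <<'E'
from h import *
o=telemetry.get_obs();print(o["time"],o["tool_pos"],o["wrist_force"],o["width"],rel([.465,.02,.219]))
E
```

```text
4.7 [0.46520638 0.01956827 0.23397884] [ 0.6000567   0.19017491 -1.90074392] 0.05327492980358252 [ 9.89446912e-05 -9.35822271e-03  2.99583539e-01]
```

Emit:
{"op": "apply_moves", "data": {"moves": [[[0,0,0.15,0,0.7],[0,0,0.24,0,0.7],[0,0,0.28,0,0.7],[0,0,0.3,0,0.7],[0,0,0.32,0,0.7]]]}}

```text
time: 5.32
tool_pos: [0.4657, 0.0194, 0.2197]
ee_rot: [3.141, -0.001, 0.411]
wrist_force: [-2.4, -0.7, 6.4]
width: 0.0537
finger_force: 30.0
```

Emit:
{"op": "apply_moves", "data": {"moves": [[[0,0,0,0,0.4],[0,0,0,0,0.2],[0,0,0,0,0],[0,0,0,0,0],[0,0,-0.6,0,0],[0,0,-1.6,0,0],[0,0,-2.8,0,0],[0,0,-4.0,0,0],[0,0,-4.3,0,0]]]}}

```text
time: 6.45
tool_pos: [0.4656, 0.0195, 0.4389]
ee_rot: [3.137, -0.008, 0.411]
wrist_force: [0.6, 0.6, -0.7]
width: 0.0942
finger_force: 0.0
```

```bash
python3 - <<'E'
from h import *
o=telemetry.get_obs();print(o["time"],o["tool_pos"],o["wrist_force"],o["width"],rel([.5188,.2614,.43]),rel([.5188,.2614,.34]))
grab("2")
a=cv2.imread("pics/top2.png")[150:270,200:360];b=cv2.imread("pics/scene2.png")[100:280,200:440]
cv2.imwrite("pics/c3.png",np.hstack([cv2.resize(a,(400,300)),cv2.resize(b,(400,300))]))
E
```

```text
6.45 [0.46559419 0.01948904 0.43887163] [ 0.59211059  0.55531463 -0.66865817] 0.09423307919723375 [ 2.90618724 -4.01156303  0.18338157] [ 2.89143072 -4.0195877   1.98330319]
```

View pics/c3.png

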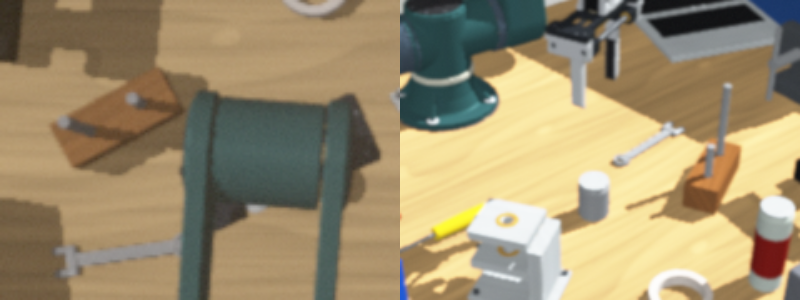

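The tin stands upright on the bench (right crop 593,195) and the upper bush is now uncovered (507,220). Moving above the rod.

Emit:
{"op": "apply_moves", "data": {"moves": [[[0.4,-0.7,0,0,0],[0.9,-1.5,0,0,0],[1.5,-2.3,0,0,0],[2.1,-3.1,0,0,0],[2.6,-3.7,0,0,0],[2.9,-4.0,0,0,0],[2.9,-4.0,0,0,0],[2.9,-4.0,0,0,0]]]}}

```text
time: 7.55
tool_pos: [0.5184, 0.2601, 0.4318]
ee_rot: [3.141, 0.004, 0.41]
wrist_force: [-0.5, 0.4, -0.2]
width: 0.094
finger_force: 0.0
```

```bash
python3 - <<'E'
from h import *
o=telemetry.get_obs();print(o["time"],o["tool_pos"],o["wrist_force"],o["joint_positions"],rel([.5188,.2614,.34]))
# precise bush centre: brass mask in both views (earlier picture 2 for scene, new top)
grab("3")
for n,(x0,y0,x1,y1) in{"scene":(240,215,300,270),"top":(355,165,420,225)}.items():
    im=cv2.imread(f"pics/{n}3.png");hsv=cv2.cvtColor(im,cv2.COLOR_BGR2HSV)[y0:y1,x0:x1]
    m=((hsv[...,1]>70)&(hsv[...,0]>8)&(hsv[...,0]<30)).astype(np.uint8)
    k,l,s,c=cv2.connectedComponentsWithStats(m)
    print(n,[(s[i].tolist(),(c[i]+[x0,y0]).round(2).tolist()) for i in range(1,k) if s[i,4]>8])
a=cv2.imread("pics/top3.png")[165:225,345:425];b=cv2.imread("pics/scene3.png")[210:270,230:310]
cv2.imwrite("pics/c4.png",np.hstack([cv2.resize(a,(400,300),interpolation=2),cv2.resize(b,(400,300),interpolation=2)]))
E
```

```text
7.55 [0.51838418 0.26014014 0.43175851] [-0.52707722  0.42634743 -0.24029755] [ 3.67513127e-01  1.52286585e-01  1.24560599e+00 -5.65229392e-04
  1.74732842e+00  1.52790817e+00] [ 0.02437311 -0.02052386  1.83508531]
scene [([0, 0, 60, 47, 675], [274.57, 223.76]), ([18, 13, 13, 8, 61], [263.92, 231.56]), ([0, 27, 8, 28, 135], [242.47, 256.43]), ([19, 33, 12, 6, 34], [263.71, 251.15])]
top [([0, 0, 65, 60, 2295], [390.39, 194.01]), ([28, 27, 12, 11, 83], [388.17, 196.89])]
```

View pics/c4.png

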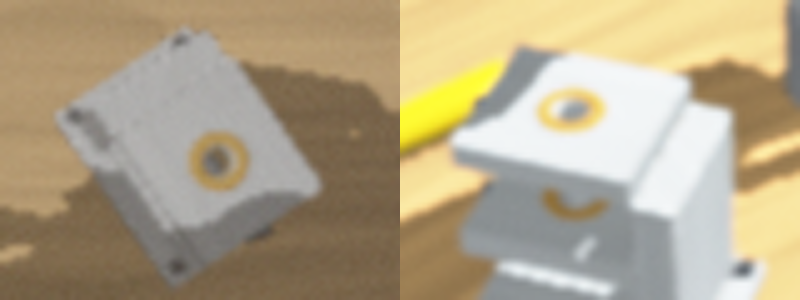

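The brass ring of the upper bush is clear in both views: scene (263.9, 231.6), top (388.3, 196.9). Descending onto the rod.

Emit:
{"op": "apply_moves", "data": {"moves": [[[0.02,-0.02,0.6,0,0],[0.02,-0.02,1.2,0,0],[0.02,-0.02,1.6,0,0],[0.02,-0.02,1.83,0,0],[0.02,-0.02,1.83,0,0],[0.02,-0.02,1.83,0,0.4],[0.02,-0.02,1.83,0,0.8],[0.02,-0.02,1.83,0,1],[0.02,-0.02,1.83,0,1],[0.02,-0.02,1.83,0,1]]]}}

```text
time: 8.9
tool_pos: [0.519, 0.2621, 0.3422]
ee_rot: [3.142, -0.0, 0.411]
wrist_force: [-0.1, 0.5, 0.0]
width: 0.0476
finger_force: 0.0
```

```bash
python3 - <<'E'
from h import *
o=telemetry.get_obs();print(o["time"],o["tool_pos"],o["ee_rot"],o["wrist_force"],o["width"])
for a,b in[((263.92,231.56),(388.17,196.89)),((263.9,231.6),(388.5,196.8))]: print(tri(a,b))
E
```

```text
8.9 [0.51903653 0.26210581 0.34220487] [ 3.14150405e+00 -8.65721470e-05  4.10872228e-01] [-0.12149119  0.52125313  0.00478332] 0.047580241377520295
(array([ 0.52772288, -0.18810534,  0.13186254]), array([0.05105067, 0.00052189, 0.05019873, 0.03309632]))
(array([ 0.52813027, -0.18869463,  0.13230809]), array([-0.05223412, -0.00054073, -0.05138509, -0.03386916]))
```

Emit:
{"op": "apply_moves", "data": {"moves": [[[0,0,0,0,1],[0,0,0,0,1],[0,0,0,0,1],[0,0,0,0,1],[0,0,0,0,1]]]}}

```text
time: 9.52
tool_pos: [0.519, 0.2621, 0.3421]
ee_rot: [3.142, 0.0, 0.411]
wrist_force: [0.1, -0.3, -0.2]
width: 0.0131
finger_force: 30.0
```

Emit:
{"op": "apply_moves", "data": {"moves": [[[0,0,-0.2,0,1],[0,0,-0.6,0,1],[0,0,-1.1,0,1],[0,0,-1.6,0,1],[0,0,-2.2,0,1],[0,0,-2.8,0,1],[0,0,-3.2,0,1],[0,0,-3.2,0,1]]]}}

```text
time: 10.52
tool_pos: [0.5188, 0.262, 0.5048]
ee_rot: [3.141, -0.005, 0.411]
wrist_force: [-0.7, 0.3, -0.9]
width: 0.0136
finger_force: 30.0
```

```bash
python3 - <<'E'
from h import *
o=telemetry.get_obs();print(o["time"],o["tool_pos"],o["ee_rot"],o["wrist_force"],o["wrist_torque"],o["width"],rel([.5279,-.1884,.502]),o["joint_positions"])
grab("4")
E
```

```text
10.525 [0.5187916  0.26198793 0.50475924] [ 3.14130381 -0.00461866  0.41077775] [-0.73520593  0.27828626 -0.86444294] [ 0.05774275 -0.01541551 -0.02809713] 0.013612323599431292 [-3.43020548  8.33113999  0.04174864] [ 3.70122301e-01  1.59845881e-01  1.09354993e+00 -1.06031821e-04
  1.88357026e+00  1.53010868e+00]
```

Emit:
{"op": "apply_moves", "data": {"moves": [[[-0.15,0.4,0,0,1],[-0.5,1.2,0,0,1],[-0.9,2.2,0,0,1],[-1.35,3.3,0,0,1],[-1.8,4.4,0,0,1],[-2.25,5.5,0,0,1],[-2.7,6.6,0,0,1],[-3.1,7.6,0,0,1],[-3.35,8.15,0,0,1],[-3.43,8.33,0,0,1]]]}}

```text
time: 11.88
tool_pos: [0.5273, -0.1909, 0.5007]
ee_rot: [-3.14, 0.002, 0.407]
wrist_force: [0.5, -0.2, -1.9]
width: 0.0138
finger_force: 30.0
```

Emit:
{"op": "apply_moves", "data": {"moves": [[[0,0,0,0,1],[0,0,0,0,1]]]}}

```text
time: 12.12
tool_pos: [0.528, -0.1872, 0.5023]
ee_rot: [-3.141, -0.0, 0.412]
wrist_force: [-0.1, 0.7, -2.1]
width: 0.0134
finger_force: 30.0
```

```bash
python3 - <<'E'
from h import *
o=telemetry.get_obs();print(o["time"],o["tool_pos"],o["ee_rot"],o["wrist_force"],o["width"])
grab("5")
print("nose expected scene",proj("scene",[[.5279,-.1884,.173],[.5279,-.1884,.26]]))
a=cv2.imread("pics/scene5.png")[150:270,190:350];b=cv2.imread("pics/top5.png")[150:240,340:460]
cv2.imwrite("pics/c5.png",np.vstack([cv2.resize(a,(800,600),interpolation=2)]))
cv2.imwrite("pics/c5t.png",cv2.resize(b,(800,600),interpolation=2))
E
```

```text
12.125 [ 0.52802823 -0.18719407  0.50225493] [-3.14120337e+00 -2.11744800e-04  4.12326789e-01] [-0.08307017  0.72180034 -2.05723138] 0.013355669502348136
nose expected scene [[262.93800949 218.14345936]
 [260.74910586 187.68750931]]
```

View pics/c5.png

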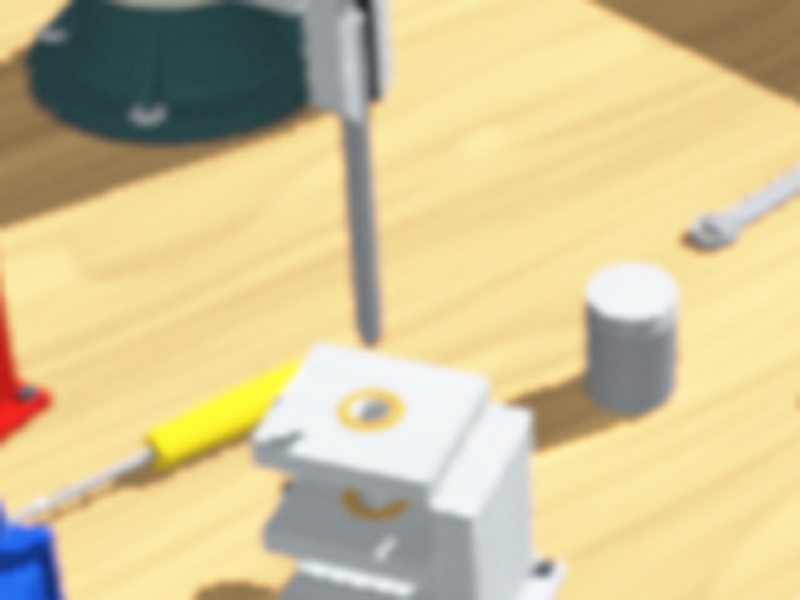

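The rod hangs over the bracket with its nose at about (263.6, 218.2), against a predicted (262.9, 218.1). The ring centre is at (263.9, 231.6). I'll measure the rod axis at sub-pixel precision, for both offset and tilt.

```bash
cat > ax.py <<'E'
from h import *
def axis(tag,zlist,xy,w=9):
    """sub-pixel rod centre per row in scene view minus vertical-rod prediction at xy"""
    im=cv2.imread(f"pics/scene{tag}.png").astype(float);sat=im[...,2]-im[...,0]  # wood is yellow: R-B high, steel ~0
    out=[]
    for z in zlist:
        p=proj("scene",[[*xy,z]])[0];r=int(round(p[1]))
        lo=int(p[0])-w;row=sat[r,lo:lo+2*w+1];bg=np.median(np.r_[row[:4],row[-4:]])
        wt=np.clip(1-row/bg,0,1);wt[wt<.15]=0
        # prediction at exactly row r
        q=proj("scene",[[*xy,z+.01]])[0];pu=p[0]+(r-p[1])*(q[0]-p[0])/(q[1]-p[1])
        out.append((z,round((wt*np.arange(lo,lo+2*w+1)).sum()/wt.sum()-pu,2),round(wt.sum(),1)))
    return out
E
python3 - <<'E'
from ax import *
o=telemetry.get_obs();print(o["tool_pos"])
for l in axis("5",np.arange(.18,.30,.01),[.528,-.1872]):print(l)
print("rack, before:");
for l in axis("3",np.arange(.07,.185,.01),[.5191,.2617],7):print(l)
print("ring pred",proj("scene",[.5279,-.1884,.13]),proj("top",[.5279,-.1884,.13]))
E
```

```text
[ 0.52815661 -0.18696815  0.50244686]
(np.float64(0.18), np.float64(0.31), np.float64(4.1))
(np.float64(0.19), np.float64(0.41), np.float64(4.9))
(np.float64(0.2), np.float64(0.52), np.float64(4.9))
(np.float64(0.21000000000000002), np.float64(0.39), np.float64(5.2))
(np.float64(0.22000000000000003), np.float64(0.46), np.float64(5.3))
(np.float64(0.23000000000000004), np.float64(0.46), np.float64(5.0))
(np.float64(0.24000000000000005), np.float64(0.37), np.float64(5.2))
(np.float64(0.25000000000000006), np.float64(0.44), np.float64(5.2))
(np.float64(0.26000000000000006), np.float64(0.44), np.float64(5.2))
(np.float64(0.2700000000000001), np.float64(0.47), np.float64(4.9))
(np.float64(0.2800000000000001), np.float64(0.37), np.float64(5.0))
(np.float64(0.2900000000000001), np.float64(0.45), np.float64(5.1))
rack, before:
(np.float64(0.07), np.float64(-1.51), np.float64(5.5))
(np.float64(0.08), np.float64(0.12), np.float64(4.0))
(np.float64(0.09), np.float64(-0.42), np.float64(4.9))
(np.float64(0.09999999999999999), np.float64(0.11), np.float64(5.1))
(np.float64(0.10999999999999999), np.float64(0.16), np.float64(4.9))
(np.float64(0.11999999999999998), np.float64(0.27), np.float64(4.9))
(np.float64(0.12999999999999998), np.float64(0.1), np.float64(5.1))
(np.float64(0.13999999999999996), np.float64(0.17), np.float64(5.0))
(np.float64(0.14999999999999997), np.float64(0.23), np.float64(5.0))
(np.float64(0.15999999999999998), np.float64(0.14), np.float64(5.2))
(np.float64(0.16999999999999996), np.float64(0.31), np.float64(5.3))
(np.float64(0.17999999999999994), np.float64(0.25), np.float64(5.0))
ring pred [[263.95147518 232.24461026]] [[388.23894722 196.91405284]]
```

View pics/c5t.png

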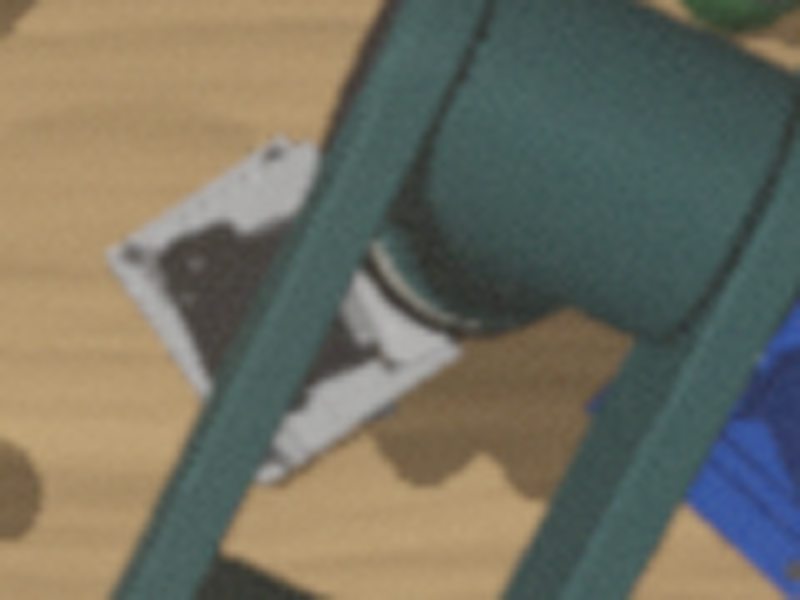

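The rod hangs vertical, with no slope in the residuals. It sits about 1.5–2 mm too far toward image right. I'll shift it slightly and lower the nose to just above the bush.

Emit:
{"op": "apply_moves", "data": {"moves": [[[-0.03,0.026,0.2,0,1],[-0.03,0.026,0.5,0,1],[-0.03,0.026,0.65,0,1],[-0.03,0.026,0.65,0,1],[-0.03,0.026,0.65,0,1],[-0.03,0.026,0.65,0,1]]]}}

```text
time: 12.98
tool_pos: [0.5273, -0.1901, 0.4703]
ee_rot: [3.141, -0.001, 0.411]
wrist_force: [0.8, 0.2, -2.2]
width: 0.0139
finger_force: 30.0
```

```bash
python3 - <<'E'
from ax import *
o=telemetry.get_obs();p=o["tool_pos"];print(p,o["ee_rot"],o["wrist_force"],rel([.5272,-.1888,.47]))
grab("6")
for l in axis("6",np.arange(.19,.265,.01),p[:2]):print(*l)
print("target", proj("scene",[[.5279,-.1884,z] for z in(.13,.138,.2)]),"tcp",proj("scene",[[p[0],p[1],z] for z in(.13,.138,.2)]))
a=cv2.imread("pics/scene6.png")[195:255,225:305]
cv2.imwrite("pics/c6.png",cv2.resize(a,(800,600),interpolation=2))
E
```

```text
[ 0.527267   -0.19009671  0.47033136] [ 3.14061109e+00 -7.86367100e-04  4.10722751e-01] [ 0.75950594  0.20920352 -2.15501747] [ 0.00912097 -0.0243189   0.00661046]
0.19 0.44 4.8
0.2 0.39 5.1
0.21000000000000002 0.46 5.2
0.22000000000000003 0.4 5.0
0.23000000000000004 0.36 5.2
0.24000000000000005 0.36 5.2
0.25000000000000006 0.49 5.2
0.26000000000000006 0.4 4.9
target [[263.95147518 232.24461026]
 [263.76614574 229.66597496]
 [262.27921766 208.97716674]] tcp [[263.21088034 232.38918823]
 [263.02258102 229.81006392]
 [261.51180343 209.11703524]]
```

View pics/c6.png

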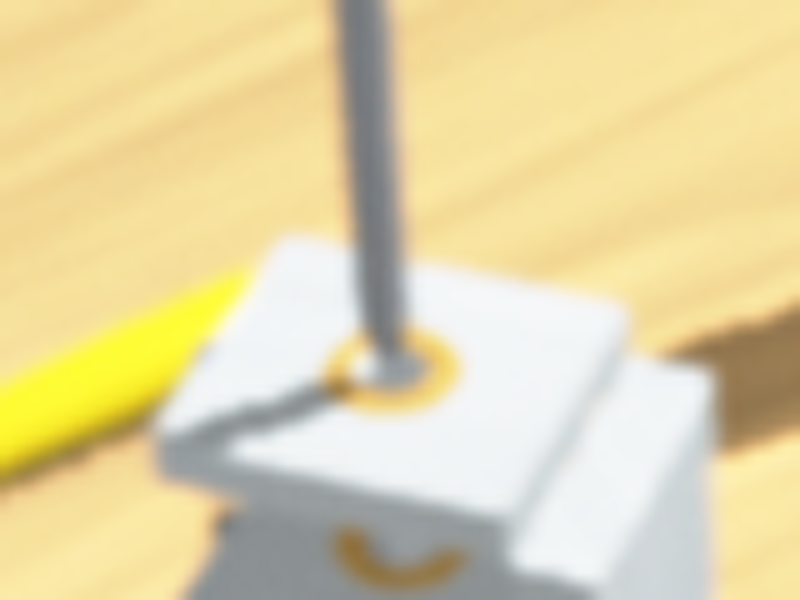

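The nose is just above the ring (ring centre at crop 393,370). The rod axis extrapolates to about 387, so it is now roughly 1–1.5 mm left. I'll let the arm settle and average before correcting.

Emit:
{"op": "apply_moves", "data": {"moves": [[[0,0,0,0,1],[0,0,0,0,1],[0,0,0,0,1],[0,0,0,0,1]]]}}

```text
time: 13.58
tool_pos: [0.5273, -0.19, 0.4697]
ee_rot: [3.141, 0.0, 0.411]
wrist_force: [0.5, 1.1, -2.2]
width: 0.0138
finger_force: 30.0
```

```bash
python3 - <<'E'
from ax import *
P=[];A=[]
for k in range(6):
    n="7_%d"%k;cv2.imwrite(f"pics/scene{n}.png",snapshot("scene")["image"][:,:,::-1])
    o=telemetry.get_obs();P.append(o["tool_pos"]);a=np.array(axis(n,np.arange(.19,.265,.01),[.5279,-.1884]))[:,1];A.append(a.mean())
print(np.round(P,4).tolist(),np.mean(P,0),np.round(A,2),np.mean(A))
E
```

```text
[[0.5273, -0.1901, 0.4697], [0.5272, -0.1901, 0.4697], [0.5273, -0.19, 0.4696], [0.5273, -0.1901, 0.4697], [0.5272, -0.1901, 0.4697], [0.5273, -0.19, 0.4697]] [ 0.52725196 -0.19005304  0.46967454] [-0.36 -0.37 -0.37 -0.38 -0.38 -0.38] -0.3752083333333333
```

Emit:
{"op": "apply_moves", "data": {"moves": [[[0.02,-0.01,0,0,1],[0.02,-0.01,0.1,0,1],[0.02,-0.01,0.18,0,1],[0.02,-0.01,0.24,0,1],[0.02,-0.01,0.3,0,1],[0.02,-0.01,0.3,0,1]]]}}

```text
time: 14.62
tool_pos: [0.528, -0.1892, 0.4543]
ee_rot: [-3.141, 0.0, 0.411]
wrist_force: [0.7, 0.1, -1.1]
width: 0.0135
finger_force: 30.0
```

Emit:
{"op": "apply_moves", "data": {"moves": [[[0,0,0.04,0,1],[0,0,0.08,0,1],[0,0,0.12,0,1],[0,0,0.16,0,1],[0,0,0.2,0,1],[0,0,0.2,0,1]]]}}

```text
time: 15.38
tool_pos: [0.528, -0.1892, 0.4444]
ee_rot: [-3.141, 0.0, 0.411]
wrist_force: [0.0, -1.3, -1.2]
width: 0.0137
finger_force: 30.0
```

Emit:
{"op": "apply_moves", "data": {"moves": [[[0,0,0.08,0,1],[0,0,0.16,0,1],[0,0,0.24,0,1],[0,0,0.32,0,1],[0,0,0.4,0,1],[0,0,0.48,0,1],[0,0,0.56,0,1],[0,0,0.62,0,1],[0,0,0.62,0,1]]]}}

```text
time: 16.5
tool_pos: [0.528, -0.1892, 0.4132]
ee_rot: [-3.141, 0.0, 0.411]
wrist_force: [-0.4, 0.5, -1.8]
width: 0.0136
finger_force: 30.0
```

```bash
python3 - <<'E'
from h import *
o=telemetry.get_obs();print(o["tool_pos"],o["wrist_force"],o["wrist_torque"],o["ee_rot"])
E
```

```text
[ 0.52800586 -0.1891997   0.41323593] [-0.40195633  0.52312524 -1.8090504 ] [0.04631326 0.14150624 0.01642194] [-3.14131622e+00  3.34015766e-04  4.10848426e-01]
```

Almost no force; the nose is at about z = 0.081. Next, into the lower bush.

Emit:
{"op": "apply_moves", "data": {"moves": [[[0,0,0.06,0,1],[0,0,0.12,0,1],[0,0,0.18,0,1],[0,0,0.24,0,1],[0,0,0.3,0,1],[0,0,0.36,0,1],[0,0,0.4,0,1],[0,0,0.4,0,1]]]}}

```text
time: 17.5
tool_pos: [0.528, -0.1892, 0.3933]
ee_rot: [-3.141, 0.0, 0.411]
wrist_force: [-0.7, 0.0, -1.8]
width: 0.0134
finger_force: 30.0
```

Emit:
{"op": "apply_moves", "data": {"moves": [[[0,0,0.08,0,1],[0,0,0.16,0,1],[0,0,0.24,0,1],[0,0,0.32,0,1],[0,0,0.4,0,1],[0,0,0.47,0,1],[0,0,0.52,0,1],[0,0,0.52,0,1],[0,0,0.52,0,1],[0,0,0.52,0,1]]]}}

```text
time: 18.75
tool_pos: [0.528, -0.1892, 0.3676]
ee_rot: [-3.141, 0.0, 0.411]
wrist_force: [-2.2, 1.4, -2.9]
width: 0.0132
finger_force: 30.0
```

```bash
python3 - <<'E'
from h import *
o=telemetry.get_obs();print(o["time"],o["tool_pos"],o["wrist_force"],o["wrist_torque"],o["ee_rot"],o["qvel"].round(3))
grab("8")
print(proj("scene",[[.5279,-.1884,z] for z in(.035,.06)]))
im=cv2.imread("pics/scene8.png")
a=im[170:290,220:380];b=im[225:285,235:315]
cv2.imwrite("pics/c8.png",np.hstack([cv2.resize(a,(400,300),interpolation=2),cv2.resize(b,(400,300),interpolation=2)]))
E
```

```text
18.75 [ 0.52796425 -0.18920067  0.36758919] [-2.19097501  1.35608707 -2.91169426] [0.17985121 0.28742579 0.07180535] [-3.14146793e+00  1.60906289e-04  4.10767048e-01] [-0.    -0.    -0.002  0.    -0.001 -0.   ]
[[266.04687835 261.39961431]
 [265.51361239 253.97986255]]
```

View pics/c8.png

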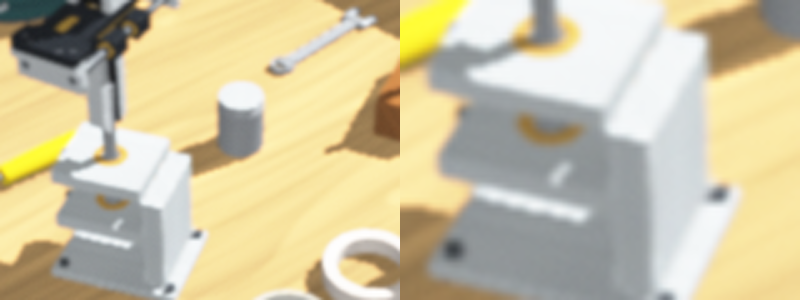

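The rod passes through the upper ring and the tin is standing. The gap above the lower bush (right crop 550,125) needs a before/after comparison.

```bash
python3 - <<'E'
from h import *
g=lambda n:cv2.cvtColor(cv2.imread(f"pics/{n}.png"),cv2.COLOR_BGR2GRAY).astype(int)
print(proj("scene",[[.5279,-.1884,z] for z in(.075,.085)]))
for n in("scene7_0","scene8"):print(g(n)[242:264,256:275:1])
E
```

```text
[[265.1875901  249.44365628]
 [264.96765567 246.38353431]]
[[206 215 226 232 236 239 241 242 243 243 243 243 243 243 243 243 243 243
  242]
 [168 175 184 195 204 216 225 232 235 238 239 240 242 242 242 242 242 243
  242]
 [156 157 158 162 167 175 182 191 196 205 215 225 231 235 237 239 241 242
  242]
 [156 156 156 156 157 157 158 159 161 166 174 181 188 198 207 219 230 234
  234]
 [153 153 154 153 154 156 155 156 154 155 156 156 157 160 168 176 186 195
  201]
 [147 147 145 143 143 148 152 153 154 154 155 154 154 154 154 155 156 160
  168]
 [143 141 134 126 126 133 142 148 154 156 155 155 154 151 153 153 153 152
  159]
 [143 139 130 120 116 122 133 142 151 155 155 152 147 145 146 147 151 153
  158]
 [143 139 132 122 116 118 126 136 146 151 148 144 135 129 132 138 145 149
  156]
 [143 141 137 129 121 116 120 125 134 139 137 129 124 122 128 137 142 145
  149]
 [143 143 142 137 130 122 119 121 123 124 125 123 123 127 135 141 144 144
  146]
 [143 144 143 142 137 134 129 126 126 126 129 131 133 137 142 145 145 145
  144]
 [143 144 143 143 142 141 139 139 137 138 139 141 142 143 144 143 144
[... 1824 characters left out ...]
 147 147 147 146 148 147 148 147 147 147 147
  146]
 [147 147 147 147 146 148 148 147 148 147 148 151 150 148 146 146 145 146
  145]
 [148 146 147 146 147 146 147 148 147 148 155 167 169 156 147 147 147 145
  145]
 [151 150 148 148 147 147 146 147 147 156 175 192 187 163 148 145 146 146
  145]
 [155 154 152 152 152 150 149 148 154 175 196 197 177 155 146 145 145 145
  144]
 [157 158 157 157 156 154 153 153 164 190 204 184 159 148 145 145 146 145
  144]
 [161 160 159 159 158 158 156 157 165 185 192 171 152 150 148 147 146 145
  146]
 [175 169 166 164 162 160 159 159 161 169 170 162 155 153 152 150 149 149
  147]
 [213 205 199 190 181 172 167 163 162 160 160 157 157 157 156 154 155 153
  152]]
```

The hole's interior has darkened (rows 248–251) where the rod now fills it. The vertical force shows only the rod's weight, with no upward push. The nose is at about 0.0356 m, near the 0.035 m midpoint. Handing in.

```bash
python3 -c "
from bench import ticket
print(ticket.close_job())"
```

```text
the job is handed in; nothing more can be done
None
```

The job is handed in: the tin stands upright on the bench, and the long rod is held upright through both bushes with its nose at about z = 36 mm (from the arm pose; the cameras don't show the nose there), roughly midway between the lower bush and the foot plate and showing no upward contact force.

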